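Box up the pebble sample

TASK

Box up the pebble sample: with the scoop, shovel all the pebbles that lie in the open-fronted tray into the wooden box, never touching a pebble with the fingers. Then lay the scoop flat on its rubber mat again, shut the box's lid fully and stand the squat iron weight upright on the middle of the lid to hold it down; leave the tin, the tape roll and the small brass weight alone.

Things in the scene. Friction and masses are not known exactly. Their poses are not given: they have to be found in the camera images.
- tray: Fixed aluminium tray, 108 mm wide (100 inside). Origin: its middle, on the bench; x to the far end, y left. Floor 3 mm thick from x = -130 mm (end facing the robot, open: only the 3 mm step) to +88 mm, where a 45 degree ramp rises to 41 mm at the upright end wall (x = +126, 80 mm high). Side walls 30 mm high (80 beyond x = +90), inner faces at y = +-50 mm. Pebbles, tray and scoop are smooth (friction 0.35: they slide at 20 degrees).
- scoop_pan (a point): Point on the pan floor (top face, 45 mm before the back wall) of the loose steel scoop, 120 g. x forward to the open lip, y left, z up out of the pan. Floor 2 mm thick, flat below, 84 mm wide (78 inside); side walls 28 mm high from x = -45 to +55 mm, back wall at x = -45 mm, front open (lip at x = +67 mm). It starts flat on the rubber mat.
- scoop_lip (a point): Middle of the scoop's front lip, on its underside, 67 mm in front of scoop_pan; the lip is as thin as the floor, 2 mm. Axes as for scoop_pan.
- scoop_grip (a point): Where to hold the scoop: middle of its straight wooden handle, 80 mm behind scoop_pan and 38 mm above the pan's underside. The handle is 18 mm wide (across y) with flat sides, 24 mm deep, 100 mm long, rising backwards from the back wall at 20 degrees. Axes as for scoop_pan.
- mat: Fixed black rubber mat, the scoop's place, 240 mm (x) by 140 mm (y), 3 mm thick. Origin: middle of its underside.
- sample_box: Fixed wooden sample box, 104 x 170 mm, 50 mm high when shut. Origin: middle of its underside; x points to the hinge side, y along its length. Walls 6 mm thick, 40 mm high; the inside is 92 mm (x) by 158 mm (y), its floor 6 mm up.
- sample_box_lid (a joint): Angle of the box's lid, rad: 0 shut, 1.6 to 1.75 at the start (open, leaning just beyond upright), stop at 1.75. Hinge line along the box's y axis at x = +52 mm, 40 mm up. The hinge rubs: the lid may stay half-way, so bring it right down. The lid is a plain board 10 mm thick, 170 mm wide, 104 mm from hinge to free edge, 0.12 kg.
- lid_edge (a point): Middle of the lid's free edge; shut, it lies 45 mm up at the box's front, the side facing the robot.
- lid_top (a point): Middle of the lid's outer face; shut, it is the middle of the box's top, 50 mm up.
- iron_weight_mid (a point): Centre (half-way up) of the squat dark cast-iron weight with a low knob on top, 46 mm across, 42 mm high, 0.5 kg, loose, upright on the bench.
- tin_c: Bystander: lidded aluminium tin, 63 mm across, 42 mm high; origin under its middle.
- tape_roll: Bystander: roll of tape lying flat, 100 mm across, 25 mm high; origin under its middle.
- weight1: Bystander: small slim brass weight, 28 mm across, 38 mm high; origin under its middle.
- pebble0_mid (a point): Centre of a loose flat round pale pebble, 34 x 38 x 15 mm with thin rounded edges, 20 g, in the tray at the start; some of the eight may be absent (None).
- pebble1_mid (a point): Centre of a loose flat round pale pebble, 34 x 38 x 15 mm with thin rounded edges, 20 g, in the tray at the start; some of the eight may be absent (None).
- pebble2_mid (a point): Centre of a loose flat round pale pebble, 34 x 38 x 15 mm with thin rounded edges, 20 g, in the tray at the start; some of the eight may be absent (None).
- pebble3_mid (a point): Centre of a loose flat round pale pebble, 34 x 38 x 15 mm with thin rounded edges, 20 g, in the tray at the start; some of the eight may be absent (None).
- pebble4_mid (a point): Centre of a loose flat round pale pebble, 34 x 38 x 15 mm with thin rounded edges, 20 g, in the tray at the start; some of the eight may be absent (None).
- pebble5_mid (a point): Centre of a loose flat round pale pebble, 34 x 38 x 15 mm with thin rounded edges, 20 g, in the tray at the start; some of the eight may be absent (None).
- pebble6_mid (a point): Centre of a loose flat round pale pebble, 34 x 38 x 15 mm with thin rounded edges, 20 g, in the tray at the start; some of the eight may be absent (None).
- pebble7_mid (a point): Centre of a loose flat round pale pebble, 34 x 38 x 15 mm with thin rounded edges, 20 g, in the tray at the start; some of the eight may be absent (None).
Not all that is in view belongs to the job. What is shaped like the part that bears iron_weight_mid but blue, purple or turquoise is not meant.

How it is judged:
On the way, in this order (a step that is already met when the one before it is completed fails the run):
1. a pebble lies in the pan of the raised scoop (((x of pebble0_mid in the frame of scoop_pan between -0.05 and 0.067 m and y of pebble0_mid in the frame of scoop_pan between -0.04 and 0.04 m and z of pebble0_mid in the frame of scoop_pan between -0.005 and 0.04 m and height (world z) of pebble0_mid above 0.07 m) or (x of pebble1_mid in the frame of scoop_pan between -0.05 and 0.067 m and y of pebble1_mid in the frame of scoop_pan between -0.04 and 0.04 m and z of pebble1_mid in the frame of scoop_pan between -0.005 and 0.04 m and height (world z) of pebble1_mid above 0.07 m) or (x of pebble2_mid in the frame of scoop_pan between -0.05 and 0.067 m and y of pebble2_mid in the frame of scoop_pan between -0.04 and 0.04 m and z of pebble2_mid in the frame of scoop_pan between -0.005 and 0.04 m and height (world z) of pebble2_mid above 0.07 m) or (x of pebble3_mid in the frame of scoop_pan between -0.05 and 0.067 m and y of pebble3_mid in the frame of scoop_pan between -0.04 and 0.04 m and z of pebble3_mid in the frame of scoop_pan between -0.005 and 0.04 m and height (world z) of pebble3_mid above 0.07 m) or (x of pebble4_mid in the frame of scoop_pan between -0.05 and 0.067 m and y of pebble4_mid in the frame of scoop_pan between -0.04 and 0.04 m and z of pebble4_mid in the frame of scoop_pan between -0.005 and 0.04 m and height (world z) of pebble4_mid above 0.07 m) or (x of pebble5_mid in the frame of scoop_pan between -0.05 and 0.067 m and y of pebble5_mid in the frame of scoop_pan between -0.04 and 0.04 m and z of pebble5_mid in the frame of scoop_pan between -0.005 and 0.04 m and height (world z) of pebble5_mid above 0.07 m) or (x of pebble6_mid in the frame of scoop_pan between -0.05 and 0.067 m and y of pebble6_mid in the frame of scoop_pan between -0.04 and 0.04 m and z of pebble6_mid in the frame of scoop_pan between -0.005 and 0.04 m and height (world z) of pebble6_mid above 0.07 m) or (x of pebble7_mid in the frame of scoop_pan between -0.05 and 0.067 m and y of pebble7_mid in the frame of scoop_pan between -0.04 and 0.04 m and z of pebble7_mid in the frame of scoop_pan between -0.005 and 0.04 m and height (world z) of pebble7_mid above 0.07 m))), for 0.1 s.
2. all pebbles lie in the box, the lid still open (x of pebble0_mid in the frame of sample_box between -0.045 and 0.045 m and y of pebble0_mid in the frame of sample_box between -0.082 and 0.082 m and z of pebble0_mid in the frame of sample_box between 0 and 0.046 m and x of pebble1_mid in the frame of sample_box between -0.045 and 0.045 m and y of pebble1_mid in the frame of sample_box between -0.082 and 0.082 m and z of pebble1_mid in the frame of sample_box between 0 and 0.046 m and x of pebble2_mid in the frame of sample_box between -0.045 and 0.045 m and y of pebble2_mid in the frame of sample_box between -0.082 and 0.082 m and z of pebble2_mid in the frame of sample_box between 0 and 0.046 m and x of pebble3_mid in the frame of sample_box between -0.045 and 0.045 m and y of pebble3_mid in the frame of sample_box between -0.082 and 0.082 m and z of pebble3_mid in the frame of sample_box between 0 and 0.046 m and x of pebble4_mid in the frame of sample_box between -0.045 and 0.045 m and y of pebble4_mid in the frame of sample_box between -0.082 and 0.082 m and z of pebble4_mid in the frame of sample_box between 0 and 0.046 m and x of pebble5_mid in the frame of sample_box between -0.045 and 0.045 m and y of pebble5_mid in the frame of sample_box between -0.082 and 0.082 m and z of pebble5_mid in the frame of sample_box between 0 and 0.046 m and x of pebble6_mid in the frame of sample_box between -0.045 and 0.045 m and y of pebble6_mid in the frame of sample_box between -0.082 and 0.082 m and z of pebble6_mid in the frame of sample_box between 0 and 0.046 m and x of pebble7_mid in the frame of sample_box between -0.045 and 0.045 m and y of pebble7_mid in the frame of sample_box between -0.082 and 0.082 m and z of pebble7_mid in the frame of sample_box between 0 and 0.046 m and value of joint sample_box_lid above 1 rad), for 0.2 s.
3. the lid is shut (value of joint sample_box_lid below 0.06 rad), for 0.2 s.
At the end, for the whole second after the job is handed in: Every pebble lies inside the box; the lid is shut (within 0.06 rad); the scoop lies flat on the mat (scoop_pan over the mat, tilt under 0.15 rad); the squat iron weight stands upright on the lid (within 35 mm of the middle across the box and 60 mm along it, tilt under 0.15 rad) (x of pebble0_mid in the frame of sample_box between -0.045 and 0.045 m and y of pebble0_mid in the frame of sample_box between -0.082 and 0.082 m and z of pebble0_mid in the frame of sample_box between 0 and 0.046 m and x of pebble1_mid in the frame of sample_box between -0.045 and 0.045 m and y of pebble1_mid in the frame of sample_box between -0.082 and 0.082 m and z of pebble1_mid in the frame of sample_box between 0 and 0.046 m and x of pebble2_mid in the frame of sample_box between -0.045 and 0.045 m and y of pebble2_mid in the frame of sample_box between -0.082 and 0.082 m and z of pebble2_mid in the frame of sample_box between 0 and 0.046 m and x of pebble3_mid in the frame of sample_box between -0.045 and 0.045 m and y of pebble3_mid in the frame of sample_box between -0.082 and 0.082 m and z of pebble3_mid in the frame of sample_box between 0 and 0.046 m and x of pebble4_mid in the frame of sample_box between -0.045 and 0.045 m and y of pebble4_mid in the frame of sample_box between -0.082 and 0.082 m and z of pebble4_mid in the frame of sample_box between 0 and 0.046 m and x of pebble5_mid in the frame of sample_box between -0.045 and 0.045 m and y of pebble5_mid in the frame of sample_box between -0.082 and 0.082 m and z of pebble5_mid in the frame of sample_box between 0 and 0.046 m and x of pebble6_mid in the frame of sample_box between -0.045 and 0.045 m and y of pebble6_mid in the frame of sample_box between -0.082 and 0.082 m and z of pebble6_mid in the frame of sample_box between 0 and 0.046 m and x of pebble7_mid in the frame of sample_box between -0.045 and 0.045 m and y of pebble7_mid in the frame of sample_box between -0.082 and 0.082 m and z of pebble7_mid in the frame of sample_box between 0 and 0.046 m and value of joint sample_box_lid below 0.06 rad and x of scoop_pan in the frame of mat between -0.12 and 0.12 m and y of scoop_pan in the frame of mat between -0.07 and 0.07 m and height (world z) of scoop_pan below 0.015 m and angle between each of scoop_pan, iron_weight_mid's own z axis and vertical below 0.15 rad and x of iron_weight_mid in the frame of sample_box between -0.035 and 0.035 m and y of iron_weight_mid in the frame of sample_box between -0.06 and 0.06 m and z of iron_weight_mid in the frame of sample_box between 0.062 and 0.08 m); the robot touches nothing.
It fails at once if a pebble is touched with the fingers (contact force between the fingers and pebble0 above 1 N or contact force between the fingers and pebble1 above 1 N or contact force between the fingers and pebble2 above 1 N or contact force between the fingers and pebble3 above 1 N or contact force between the fingers and pebble4 above 1 N or contact force between the fingers and pebble5 above 1 N or contact force between the fingers and pebble6 above 1 N or contact force between the fingers and pebble7 above 1 N).
It fails at once if the tin, the tape roll or the small brass weight is moved by more than 30 mm (distance of any of tin_c, tape_roll, weight1 from where it was at the start of the episode above 0.03 m).
Of pebble0, pebble1, pebble2, pebble3, pebble4, pebble5, pebble6, pebble7 only 5 to 8 are there at a start; the rules pass over those that are not, and their reading is None.
At some moment in a run one of iron_weight, scoop, pebble0, pebble1, pebble2, pebble3, pebble4, pebble5, pebble6, pebble7 may be knocked a few centimetres aside while the robot is not near it.
It also fails if it takes over 210 s, if anything falls off the work surface, if the arm or the gripper's body presses on something with over 40 N, if the wrist force passes 120 N, or if a joint passes its speed limit or range.

ROBOT

A 6-joint arm with a two-finger parallel gripper is mounted at the origin on a cart in front of the work surface, level with it; the furniture and walls round the work are solid. World frame = base frame: x ahead of the robot, y to its left, z up, the work surface at z = 0. Lengths are in m, angles in rad, forces in N, time in s.
With the tool pointing down it reaches from about 0.375 to 0.9 m from the base axis. Payload 3.1 kg.
Tool frame: the origin (TCP) lies midway between the tips of the shut fingers; the grasp point (between the pads) lies 19 mm behind it; z points along the fingers, y is the line along which they close (so a half turn about z gives the same grasp; the last joint's range is limited). The gripper opens to 87 mm and grips with 3 to 60 N. Pads are 19 mm wide; open, the fingers measure 117 mm over their backs; the gripper's body (75 mm by 190 mm) begins 51 mm behind the grasp point.
Start: joints at [-1.435, 0.527, 1.433, -0, 1.181, -0.178], TCP at [0.193, -0.594, 0.223] pointing down, gripper open.
Joint ranges: [-3.08, 3.08], [-0.75, 2.2], [0.22, 2.44], [-1.43, 4.57], [0, 2.65], [-2.85, 2.85]. Speed limits (rad/s): [2.79, 2.79, 3.14, 3.14, 3.14, 3.14].

INTERFACE

Orientations are given as a unit quaternion [x, y, z, w].
In Python, from rig import status, imaging, order gives the robot as it stands.
- The arm moves only by the tool arm_command, never from a script. Its argument "deltas" is one flat list of numbers, 5 for each row, row after row: the opening, from -1 (shut) to 1 (fully open), so that 0 is half open, then the shift along the tool's x, y, z in m, then the turn about the tool's z in rad. In form: [gripper, tx, ty, tz, roll, gripper, tx, ty, tz, roll, ...]. A call has 1 to 12 rows; each row shifts and turns the commanded pose from where the row before left it, along the tool's axes as they then stand; what a row does not reach is not made up. A row lasts 1/8 s, in which the tool goes at most 62.5 mm and 10.7 degrees, less where a joint would pass 70% of its speed; a pose out of reach is approached as far as the arm can. A call with a gripper value outside its range is refused whole. The fingers move at their own pace and stop on an object; "newtons" is the grip in N (left out, the last holds). Time passes only in rows, so rows that do not move let the fingers close. It gives the time, the measured TCP pose, the force, the opening and the grip force at its end, in the units of the state.
- status.get_obs(): the state, without advancing time (a new reading comes with each control period).
- imaging.camera(name): name is "scene" or "top" or "wrist"; returns (picture, depth): 400x640x3 uint8, red, green, blue; 400x640 float32, m along the optical axis (not along the pixel's ray), 0 where there is no reading.
- imaging.camera_params(name): a dict with "intrinsics" (3x3 intrinsics, pixels), "camera_from_world" (4x4, takes a point from world to camera coordinates). Camera axes: x right, y up, looking along -z (the intrinsics and any distortion apply to the point x, -y, -z); pixel columns grow to the right and rows downward; lengths in m; the calibration is good to about 2 mm. The wrist camera is an equidistant fisheye: a pixel r from the principal point sees the ray r / f radians off the axis. A picture is of the moment at which its call begins: read the wrist's pose just before it. camera_params takes no time and is no camera call; for the wrist camera it gives the pose at the moment of the call.
- order.hand_in(): hands the job in; it is judged then, once.
The state is a dict: "time": time; "q": joint angles; "joint_velocities": joint speeds; "joint_torque": joint torques, N m; "position": TCP position; "tool_rot": TCP orientation; "ft_force": force on the tool from outside, world axes, zero at the start; "moment": the same for the moment, N m; "grip_width": finger opening in m; "grip_force": force on a finger pad.
Only numpy, scipy, OpenCV 4.12 (cv2) and the standard library are available. Lean on these libraries where they do the work, as an engineer would, in place of code of your own. Each camera call takes 0.05 s, during which the arm holds its last target. There are 200 camera calls.

## Working session

There is one attempt and no reset: what is moved stays moved. The work goes in short steps, Python scripts to look and compute and a tool call to move; the robot and the scene stay as the last step left them, time stands still between calls to the robot, and variables do not carry over. Pictures are saved under pics/ and viewed, at most 14 in all, crops included, and the job is handed in when it is done.

Besides the shell and the picture viewer there is one more tool, called as a command line: name --argument value ..., lists and objects as JSON in quotes. arm_command: Moves the arm, as the interface text tells. Its arguments: {"type":"object","properties":{"deltas":{"type":"array"},"newtons":{"type":"number"}},"required":["deltas"]}

```bash
ls; mkdir -p pics; cat > h.py <<'E'
import numpy as np, cv2
from rig import status, imaging, order
def grab(n):
    p=imaging.camera_params(n); im,d=imaging.camera(n); return im,d,p
def save(im,name,s=1):
    cv2.imwrite('pics/'+name,cv2.cvtColor(im,cv2.COLOR_RGB2BGR))
def cloud(d,p,uv=None):
    K=np.array(p['intrinsics']);T=np.linalg.inv(np.array(p['camera_from_world']))
    v,u=np.mgrid[0:d.shape[0],0:d.shape[1]]
    X=np.stack([(u-K[0,2])/K[0,0]*d,-(v-K[1,2])/K[1,1]*d,-d],-1)
    return X@T[:3,:3].T+T[:3,3]
def plane(p,u,v,z):
    K=np.array(p['intrinsics']);T=np.linalg.inv(np.array(p['camera_from_world']))
    r=T[:3,:3]@np.array([(u-K[0,2])/K[0,0],-(v-K[1,2])/K[1,1],-1]);o=T[:3,3]
    return o+r*(z-o[2])/r[2]
E
python3 - <<'E'
from h import *
for n in('scene','top'):
    im,d,p=grab(n); save(im,n+'1.png'); np.savez(n+'1.npz',im=im,d=d)
    T=np.linalg.inv(np.array(p['camera_from_world'])); print(n,p['intrinsics'],T[:3,3].round(3),(-T[:3,2]).round(3),p.keys())
print(status.get_obs())
E
```

```text
pics
scene [[373.24253127   0.         320.48757604]
 [  0.         373.24253127 201.49784211]
 [  0.           0.           1.        ]] [0.089 0.849 0.725] [ 0.401 -0.696 -0.596] dict_keys(['intrinsics', 'camera_from_world'])
top [[363.04093035   0.         323.11487471]
 [  0.         363.04093035 187.53653485]
 [  0.           0.           1.        ]] [0.351 0.066 0.946] [ 0.204 -0.014 -0.979] dict_keys(['intrinsics', 'camera_from_world'])
{'time': 0.1, 'q': array([-1.43550221e+00,  5.28384936e-01,  1.43377871e+00,  8.32727034e-06,
        1.18140871e+00, -1.78451638e-01]), 'joint_velocities': array([-0.00071589, -0.0003445 , -0.00258716,  0.00057154,  0.00057478,
        0.00024796]), 'joint_torque': array([-4.04328739e-04, -4.40986097e+01, -1.77150589e+01,  6.33687736e-02,
        5.33748034e-02, -5.05046876e-05]), 'position': array([ 0.19285774, -0.59380163,  0.22166084]), 'tool_rot': array([ 9.87720427e-01,  1.56228609e-01,  2.52076633e-05, -9.89540826e-04]), 'ft_force': array([ 0.04494397, -0.16407812,  0.55301762]), 'moment': array([ 0.04525991, -0.00228725,  0.05300067]), 'grip_force': 0.0, 'grip_width': 0.08721995411065923}
```

View pics/top1.png

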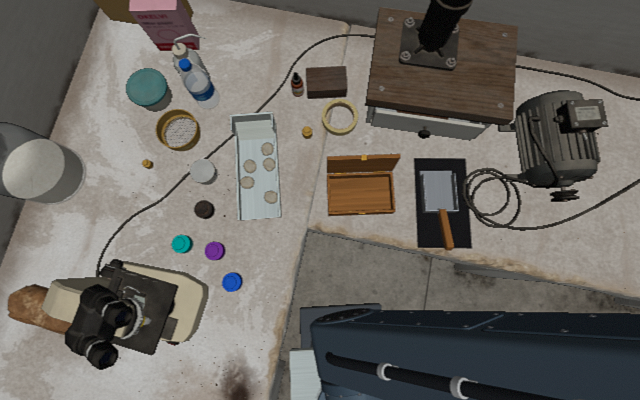

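View pics/scene1.png

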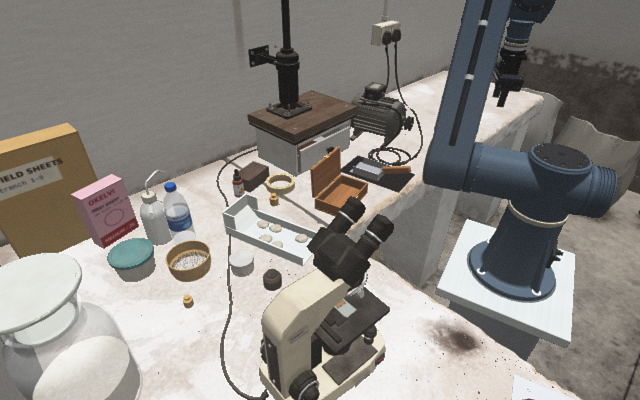

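Top view: the tray is at (258,168) with about 6 pebbles in it. The open box is at (362,185), with the lid on its upper (+x) side. The scoop lies on the mat at (440,200), handle downwards.

Could be taken for the iron weight: dark disc (204,209), teal (181,243), purple (214,250), blue (232,282) and the aluminium tin (202,172). I choose the dark one at (204,209). The brass weights are at (147,163) and (307,132), and the tape roll is at (340,116).

```bash
cat > m1.py <<'E'
from h import *
def blobs(mask,lo,hi,n):
    mask=cv2.morphologyEx(mask.astype(np.uint8),cv2.MORPH_OPEN,np.ones((2,2)))
    N,l,s,c=cv2.connectedComponentsWithStats(mask)
    return [(l==i,s[i],c[i]) for i in range(1,N) if lo<s[i][4]<hi]
for n in('top','scene'):
    f=np.load(n+'1.npz');im,d=f['im'],f['d'];p=imaging.camera_params(n);C=cloud(d,p);h=cv2.cvtColor(im,cv2.COLOR_RGB2HSV).astype(int)
    print(n,'bench z',np.median(C[...,2][(C[...,2]<.02)&(C[...,2]>-.02)]))
    H,S,V=h[...,0],h[...,1],h[...,2];X,Y,Z=C[...,0],C[...,1],C[...,2]
    work=(X>.3)&(X<.95)&(abs(Y)<.75)&(Z>-.01)
    iron=work&(V<75)&(Z>.03)&(Z<.06)&(Y>.1)
    mat=work&(V<60)&(Y<-.1)&(Z<.02)&(X<.75)
    for nm,m,lo in(('iron',iron,30),('mat',mat,300)):
        for b,s,c in blobs(m,lo,9e4,n):
            P=C[b];print(nm,s,c.round(),'mean',np.median(P,0).round(3),'min',np.percentile(P,2,0).round(3),'max',np.percentile(P,98,0).round(3))
f=np.load('top1.npz');C=cloud(f['d'],imaging.camera_params('top'))
for nm,(u,v) in dict(trayNearL=(238,219),trayNearR=(281,217),trayFarL=(233,116),trayFarR=(272,114),boxNL=(328,213),boxNR=(394,213),boxFL=(328,178),boxFR=(394,177),lidL=(329,157),lidR=(399,156),panNL=(425,211),panNR=(457,210),panFL=(422,172),panFR=(454,171),hEnd=(447,246),hRoot=(442,212),hmid=(444,229),matFL=(416,159),matFR=(465,160),matNL=(418,246),matNR=(470,247),iron=(204,208),tin=(202,171)).items(): print(nm,C[v,u].round(3), np.median(C[v-1:v+2,u-1:u+2].reshape(-1,3),0).round(3))
im=f['im'];save(np.hstack([cv2.resize(im[100:230,180:300],None,fx=3.2,fy=3.2,interpolation=2),cv2.resize(im[150:280,320:480],None,fx=2.5,fy=3.2,interpolation=2)]),'crop1.png')
E
python3 m1.py
```

```text
top bench z 0.0004619796407099308
iron [62 56  8  9 37] [66. 60.] mean [0.936 0.742 0.035] min [0.925 0.736 0.027] max [0.95  0.745 0.046]
iron [146  90  25  20 123] [161. 102.] mean [0.797 0.473 0.034] min [0.785 0.456 0.021] max [0.835 0.515 0.048]
iron [158 113  14  27  95] [162. 124.] mean [0.739 0.473 0.032] min [0.696 0.45  0.024] max [0.765 0.479 0.042]
iron [175 135  24  16  69] [188. 145.] mean [0.674 0.399 0.03 ] min [0.665 0.378 0.017] max [0.701 0.437 0.036]
iron [ 72 154  10  13  58] [ 76. 160.] mean [0.647 0.684 0.042] min [0.633 0.679 0.028] max [0.66  0.691 0.056]
iron [197 204  12  11 108] [202. 209.] mean [0.501 0.359 0.042] min [0.49  0.347 0.027] max [0.514 0.372 0.045]
iron [ 37 287  12   5  38] [ 43. 289.] mean [0.328 0.728 0.054] min [0.323 0.68  0.046] max [0.333 0.741 0.109]
mat [ 415  159   71   90 3057] [445. 207.] mean [ 0.46  -0.274  0.004] min [ 0.375 -0.345  0.   ] max [ 0.606 -0.19   0.022]
scene bench z -9.155666373616977e-05
mat [352 174  62  18 460] [391. 181.] mean [ 0.414 -0.223  0.002] min [ 0.373 -0.295 -0.001] max [ 0.545 -0.182  0.005]
trayNea
[... 438 characters left out ...]
 0.583 -0.124  0.146] [ 0.583 -0.124  0.145]
panNL [ 0.468 -0.205  0.025] [ 0.468 -0.205  0.019]
panNR [0.351 0.066 0.946] [ 0.466 -0.286  0.027]
panFL [ 0.575 -0.213  0.007] [ 0.575 -0.213  0.007]
panFR [ 0.574 -0.301  0.004] [ 0.574 -0.301  0.003]
hEnd [ 0.376 -0.234  0.072] [ 0.376 -0.234  0.071]
hRoot [ 0.461 -0.242  0.041] [ 0.461 -0.242  0.043]
hmid [ 0.418 -0.236  0.058] [ 0.418 -0.236  0.056]
matFL [ 0.613 -0.202  0.005] [ 0.613 -0.202  0.004]
matFR [ 0.603 -0.333  0.005] [ 0.603 -0.334  0.004]
matNL [ 0.382 -0.183  0.004] [ 0.382 -0.183  0.003]
matNR [ 0.372 -0.316  0.004] [ 0.372 -0.316  0.004]
iron [0.504 0.355 0.04 ] [0.503 0.354 0.043]
tin [0.599 0.36  0.043] [0.6   0.36  0.042]
```

View pics/crop1.png

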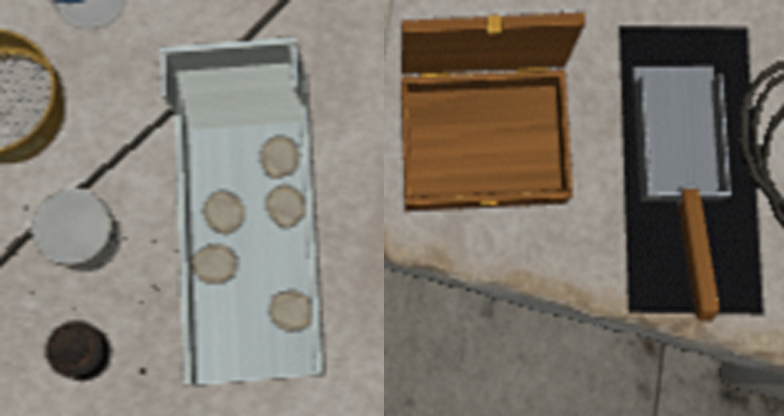

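The crop shows the dark iron weight bottom left, the plain aluminium tin above it, 5 pebbles in the tray, the empty open box, and the scoop on its mat. Next I fit the axes and poses.

```bash
cat > m2.py <<'E'
from h import *
f=np.load('top1.npz');im,d=f['im'],f['d'];p=imaging.camera_params('top');C=cloud(d,p);X,Y,Z=C[...,0],C[...,1],C[...,2]
h=cv2.cvtColor(im,cv2.COLOR_RGB2HSV).astype(int);H,S,V=h[...,0],h[...,1],h[...,2]
vv,uu=np.mgrid[0:400,0:640]
m=(uu>225)&(uu<290)&(vv>130)&(vv<222)&(Z>.024)&(Z<.036)
for nm,q in(('L',m&(Y>.24)),('R',m&(Y<.2))):
    a=np.polyfit(X[q],Y[q],1);print('wall',nm,q.sum(),'yaw',a[0],'y at x=.6',np.polyval(a,.6))
# pebbles by colour inside tray
t=(uu>238)&(uu<280)&(vv>138)&(vv<212)&(S>28)&(H<30)
N,l,s,c=cv2.connectedComponentsWithStats(cv2.morphologyEx(t.astype(np.uint8),cv2.MORPH_OPEN,np.ones((3,3))))
for i in range(1,N):
    if s[i][4]>30: print('pebble',s[i],c[i].round(1),plane(p,*c[i],.012).round(3), np.median(Z[l==i]).round(3))
# box rim
b=(uu>322)&(uu<402)&(vv>170)&(vv<218)&(Z>.036)&(Z<.044)&(S>90)
P=C[b][:,:2].astype(np.float32);r=cv2.minAreaRect(P);print('box rim',b.sum(),r, np.percentile(P,[1,99],0))
nr=b&(X<.49);a=np.polyfit(Y[nr],X[nr],1);print('front rim',a,np.median(Y[nr]),np.percentile(Y[nr],[1,99]))
hm=(uu>430)&(uu<460)&(vv>208)&(vv<252)&(S>90)&(Z>.025)
a=np.polyfit(X[hm],Y[hm],1);print('handle',hm.sum(),a[0],'y at .43',np.polyval(a,.43),np.percentile(X[hm],[1,99]))
pm=(uu>415)&(uu<465)&(vv>165)&(vv<215)&(V>90)&(S<70)&(X>.4)&(X<.6)
r=cv2.minAreaRect(C[pm][:,:2].astype(np.float32));print('pan',r)
mm=(uu>408)&(uu<480)&(vv>150)&(vv<252)&(V<60)&(Z<.01);
r=cv2.minAreaRect(np.float32(C[mm][:,:2]));print('mat',r)
E
python3 m2.py
python3 - <<'E'
import numpy as np
g=np.array([.430,-.240]);t=np.array([.193,-.594]);yaw=.314
d=g-t;R=np.array([[np.cos(yaw),np.sin(yaw)],[np.sin(yaw),-np.cos(yaw)]])
print(R.T@d)
E
```

```text
wall L 214 yaw 0.020265478155237528 y at x=.6 0.2732840003908633
wall R 189 yaw 0.028163473130869313 y at x=.6 0.1699323100896601
pebble [262 143  11  12 110] [267.  148.6] [0.661 0.197 0.012] 0.016
pebble [264 158  11  13 116] [268.9 163.8] [0.618 0.193 0.012] 0.016
pebble [244 160  12  13 122] [249.5 165.9] [0.615 0.245 0.012] 0.016
pebble [240 177  14  11 126] [246.7 182. ] [0.572 0.253 0.012] 0.015
pebble [265 191  12  12 126] [270.6 196.5] [0.53  0.191 0.012] 0.015
box rim 502 ((0.523256778717041, -0.04134465008974075), (0.1680814027786255, 0.10668190568685532), 88.76888275146484) [[ 0.47042824 -0.1254902 ]
 [ 0.57593775  0.04256851]]
front rim [0.01803521 0.47567532] -0.04120189100245321 [-0.12302645  0.04171645]
handle 377 -0.22800538605274123 y at .43 -0.24153297678166663 [0.36867724 0.46872465]
pan ((0.5219473242759705, -0.2476869821548462), (0.08504118025302887, 0.1109151691198349), 87.37401580810547)
mat ((0.49292412400245667, -0.27489790320396423), (0.17240799963474274, 0.2385071963071823), 86.26838684082031)
[ 0.33475045 -0.2634903 ]
```

arm_command --deltas '[1,0.03,-0.024,0,0,1,0.038,-0.03,0,0,1,0.038,-0.03,0,0,1,0.038,-0.03,0,0,1,0.038,-0.03,0,0,1,0.038,-0.03,0,0,1,0.038,-0.03,0,0,1,0.038,-0.03,0,0,1,0.038,-0.03,0,0.125,1,0,0,0,0.125,1,0,0,0,0.124,1,0,0,0.03,0]'

```text
time: 1.6
position: [0.4308, -0.2412, 0.1938]
tool_rot: [1.0, -0.03, 0.002, 0.002]
ft_force: [-0.2, -0.2, -0.4]
grip_width: 0.0867
grip_force: 0.0
```

```bash
cat >> h.py <<'E'
def fish(p,u,v,z):
    K=np.array(p['intrinsics']);T=np.linalg.inv(np.array(p['camera_from_world']))
    a=(u-K[0,2])/K[0,0];b=(v-K[1,2])/K[1,1];r=np.hypot(a,b)+1e-12
    r_=T[:3,:3]@np.array([a/r*np.sin(r),-b/r*np.sin(r),-np.cos(r)]);o=T[:3,3]
    return o+r_*(z-o[2])/r_[2]
def ufish(p,X):
    K=np.array(p['intrinsics']);c=np.array(p['camera_from_world'])@np.append(X,1)
    x,y,z=c[0],-c[1],-c[2];r=np.hypot(x,y);th=np.arctan2(r,z)
    return K[0,0]*th*x/r+K[0,2],K[1,1]*th*y/r+K[1,2]
def pose():
    s=status.get_obs();q=s['tool_rot'];yaw=2*np.arctan2(q[1],q[0]);return s['position'],(yaw+np.pi)%(2*np.pi)-np.pi,s
def rel(g):
    P,yaw,s=pose();d=np.array(g)-P;c,n=np.cos(yaw),np.sin(yaw)
    return np.round([c*d[0]+n*d[1],n*d[0]-c*d[1],-d[2]],4),round(yaw,4),P.round(4)
E
python3 - <<'E'
from h import *
im,d,p=grab('wrist');save(im,'w1.png');np.savez('w1.npz',im=im,d=d,K=p['intrinsics'],T=p['camera_from_world'])
print(p['intrinsics'],np.linalg.inv(p['camera_from_world']).round(3)); print(rel([.43,-.2415,.022]))
E
```

```text
[[309.70691629   0.         318.54799083]
 [  0.         309.70691629 197.58671017]
 [  0.           0.           1.        ]] [[-0.061  0.952  0.3    0.513]
 [-0.998 -0.06  -0.014 -0.246]
 [ 0.004 -0.3    0.954  0.357]
 [ 0.     0.     0.     1.   ]]
(array([0.0024, 0.0025, 0.1673]), np.float64(-0.0599), array([ 0.4277, -0.2388,  0.1893]))
```

View pics/w1.png

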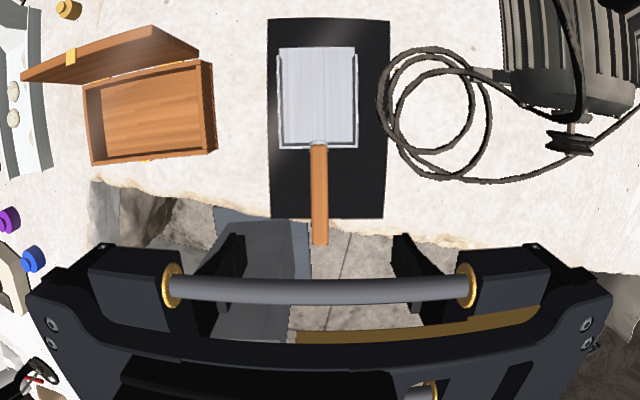

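The wrist view shows the scoop straight under the hand. Its pan corners are about (280,47), (355,47), (279,148) and (357,147), with the handle from (318,143) to (320,243).

```bash
python3 - <<'E'
from h import *
f=np.load('w1.npz');p=dict(intrinsics=f['K'],camera_from_world=f['T'])
for u,v,z in((280,47,.005),(355,47,.005),(279,148,.031),(357,147,.031),(318,143,.037),(320,243,.076),(319,185,.054)): print(u,v,fish(p,u,v,z).round(4))
for g in((268,18),(389,21),(271,218),(383,218)): print('mat',fish(p,*g,.003).round(4))
E
```

```text
280 47 [ 0.5808 -0.2082  0.005 ]
355 47 [ 0.5757 -0.2917  0.005 ]
279 148 [ 0.4684 -0.2022  0.031 ]
357 147 [ 0.4644 -0.2851  0.031 ]
318 143 [ 0.4717 -0.2439  0.037 ]
320 243 [ 0.3769 -0.24    0.076 ]
319 185 [ 0.4311 -0.2424  0.054 ]
mat [ 0.6179 -0.1963  0.003 ]
mat [ 0.6077 -0.3335  0.003 ]
mat [ 0.3791 -0.1802  0.003 ]
mat [ 0.3702 -0.3188  0.003 ]
```

arm_command --deltas '[1,0.003,0.003,0.04,0,1,0,0,0.05,0,1,0,0,0.045,0,1,0,0,0.025,0,1,0,0,0.007,0,1,0,0,0,0,-1,0,0,0,0,-1,0,0,0,0,-1,0,0,0,0,-1,0,0,0,0,-1,0,0,0,0,-1,0,0,0,0]' --newtons 50

```text
time: 3.15
position: [0.4319, -0.2434, 0.0255]
tool_rot: [1.0, -0.03, -0.0, -0.0]
ft_force: [0.1, -0.2, 0.7]
grip_width: 0.0349
grip_force: 0.0
```

```bash
python3 - <<'E'
from h import *
print(rel([.431,-.2418,.022]), pose()[2]['grip_width'],pose()[2]['grip_force'],pose()[2]['ft_force'])
E
```

```text
(array([-0.001 , -0.0015,  0.0035]), np.float64(-0.0602), array([ 0.4319, -0.2434,  0.0255])) 0.03487024809883729 0.0 [ 0.11815003 -0.17775283  0.69520418]
```

arm_command --deltas '[-1,0,0,0,0,-1,0,0,0,0,-1,0,0,0,0,-1,0,0,0,0,-1,0,0,0,0,-1,0,0,-0.01,0,-1,0,0,-0.03,0,-1,0,0,-0.05,0,-1,0,0,-0.05,0,-1,0,0,-0.04,0,-1,0,0,-0.02,0,-1,0,0,0,0]' --newtons 60

```text
time: 4.65
position: [0.4326, -0.244, 0.2275]
tool_rot: [1.0, -0.03, 0.002, 0.002]
ft_force: [-0.6, 0.1, -2.1]
grip_width: 0.018
grip_force: 59.7
```

```bash
python3 - <<'E'
from h import *
P,y,s=pose();print(P,s['grip_width'],s['grip_force'],s['ft_force'],s['moment'])
im,d,p=grab('wrist');save(im,'w2.png')
E
```

```text
[ 0.43257224 -0.24396717  0.2275452 ] 0.017994860366210754 59.74742475897074 [-0.55482154  0.09625436 -2.13529044] [0.04750809 0.09702811 0.01575286]
```

View pics/w2.png

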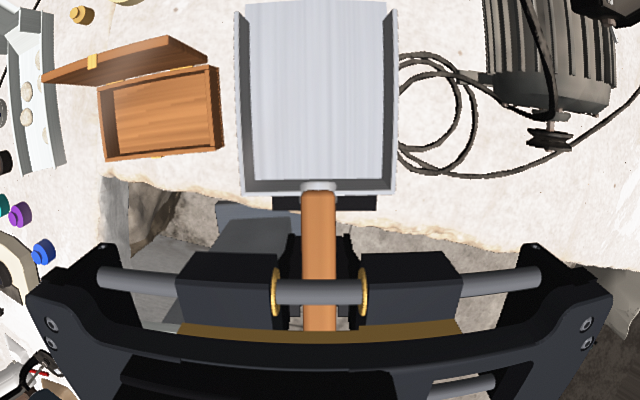

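The scoop is held and lifted level; the pan fills the top of the wrist view at (318,95).

arm_command --deltas '[-1,-0.001,-0.02,0,0,-1,-0.002,-0.04,0,0,-1,-0.003,-0.05,0,0,-1,-0.003,-0.055,0,0,-1,-0.003,-0.055,0,0,-1,-0.003,-0.055,0,0,-1,-0.003,-0.055,0,0,-1,-0.003,-0.055,0,0,-1,-0.003,-0.045,0,0,-1,-0.002,-0.03,0,-0.084,-1,-0.04,0,0,0,-1,-0.03,0,0,0]'

```text
time: 6.2
position: [0.3595, 0.2163, 0.2238]
tool_rot: [1.0, 0.013, -0.003, 0.001]
ft_force: [0.3, -0.5, -1.2]
grip_width: 0.0175
grip_force: 59.7
```

```bash
cat > pan.py <<'E'
from h import *
# plane of the scoop pan in the wrist depth, scoop frame seen from tool
def pan(verb=True):
    P,yaw,s=pose();im,d,p=grab('wrist')
    K=np.array(p['intrinsics']);T=np.linalg.inv(p['camera_from_world'])
    v,u=np.mgrid[0:400,0:640];a=(u-K[0,2])/K[0,0];b=(v-K[1,2])/K[1,1];r=np.hypot(a,b)+1e-9
    D=np.stack([a/r*np.sin(r),-b/r*np.sin(r),-np.cos(r)],-1);X=D*(d/np.cos(r))[...,None]
    W=X@T[:3,:3].T+T[:3,3]
    c,n=np.cos(yaw),np.sin(yaw);e=W-P;L=np.stack([c*e[...,0]+n*e[...,1],-n*e[...,0]+c*e[...,1],e[...,2]],-1)
    return im,d,L,W,P,yaw,s
if __name__=='__main__':
    im,d,L,W,P,yaw,s=pan()
    m=(abs(L[...,1])<.03)&(L[...,0]>.045)&(L[...,0]<.14)&(abs(L[...,2]+.02)<.03)&(d>0)
    A=np.c_[L[m][:,0],L[m][:,1],np.ones(m.sum())];k=np.linalg.lstsq(A,L[m][:,2],rcond=None)[0]
    print('pan slope x,y',k[:2].round(3),'z at 0.08',(k[0]*.08+k[2]).round(4),m.sum(),np.std(A@k-L[m][:,2]).round(4))
    q=(abs(L[...,1])<.02)&(abs(L[...,2]+.02)<.012);print('lip x',np.percentile(L[q][:,0],99.5))
    print(P.round(4),yaw,s['ft_force'].round(2),s['time'])
E
python3 pan.py; python3 -c "
from h import *
print(rel([.348,.2155,.0255]))"
```

```text
pan slope x,y [-0.007 -0.002] z at 0.08 -0.0206 15945 0.0007
lip x 0.1451518709938508
[0.3595 0.2163 0.2238] 0.025518362638919267 [ 0.31 -0.5  -1.2 ] 6.2
(array([-0.0061, -0.0002,  0.1978]), np.float64(0.0261), array([0.3541, 0.2155, 0.2233]))
```

arm_command --deltas '[-1,-0.006,0,0.03,0,-1,0,0,0.05,0,-1,0,0,0.05,0,-1,0,0,0.04,0,-1,0,0,0.02,0,-1,0,0,0.005,0,-1,0,0,0,0,-1,0,0,0.002,0,-1,0,0,0.001,0,-1,0,0,0,0]'

```text
time: 7.5
position: [0.358, 0.2156, 0.028]
tool_rot: [1.0, 0.012, 0.001, -0.0]
ft_force: [0.1, -0.5, -1.3]
grip_width: 0.0171
grip_force: 59.7
```

```bash
python3 - <<'E'
from pan import *
im,d,L,W,P,yaw,s=pan();save(im,'w3.png');print(rel([.348,.2155,.0255]),s['ft_force'],s['moment'])
E
```

```text
(array([-0.0099, -0.0002,  0.0024]), np.float64(0.0238), array([0.3579, 0.2156, 0.0279])) [ 0.12535033 -0.46136197 -1.29346082] [0.0766301  0.13524854 0.01823868]
```

View pics/w3.png

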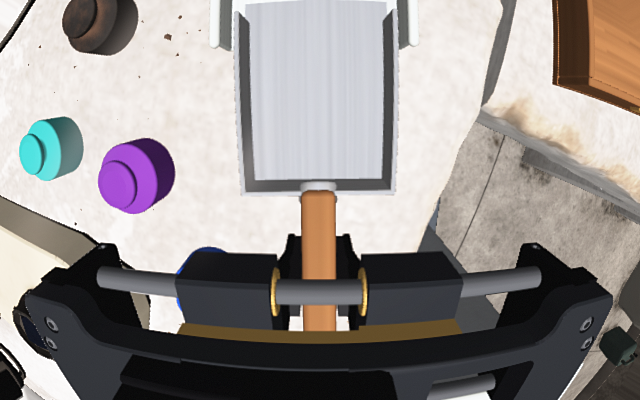

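The pan's lip is centred between the tray walls (front posts at (220,20) and (408,20)), just behind the first pebble. I press it to the floor and push.

arm_command --deltas '[-1,0,0,0.002,0,-1,0,0,0.001,0,-1,0,0,0,0,-1,0.01,0,0,0,-1,0.025,0,0,0,-1,0.025,0,0,0,-1,0.025,0,0,0,-1,0.025,0,0,0,-1,0.02,0,0,0,-1,0.01,0,0,0,-1,0,0,0,0]'

```text
time: 8.93
position: [0.5, 0.2189, 0.0252]
tool_rot: [1.0, 0.012, 0.002, -0.0]
ft_force: [1.2, -0.2, 4.8]
grip_width: 0.0178
grip_force: 59.9
```

```bash
cat > look.py <<'E'
import sys
from pan import *
n=sys.argv[1]
im,d,L,W,P,yaw,s=pan();a,_,p=grab('top')
save(np.hstack([cv2.resize(im[0:220,200:440],None,fx=1.6,fy=1.6),cv2.resize(a[100:230,210:320],None,fx=3,fy=2.708)[:352]]),n)
print(P.round(4),yaw,s['ft_force'].round(2),s['moment'].round(2),'lip local x',(P[0]-.603+.147).round(3),'gap',(P[2]-.0256).round(4))
E
python3 look.py l1.png
```

```text
[0.5    0.2189 0.0252] 0.023406735671765322 [ 1.18 -0.16  4.75] [-0.11 -0.22 -0.03] lip local x 0.044 gap -0.0004
```

View pics/l1.png

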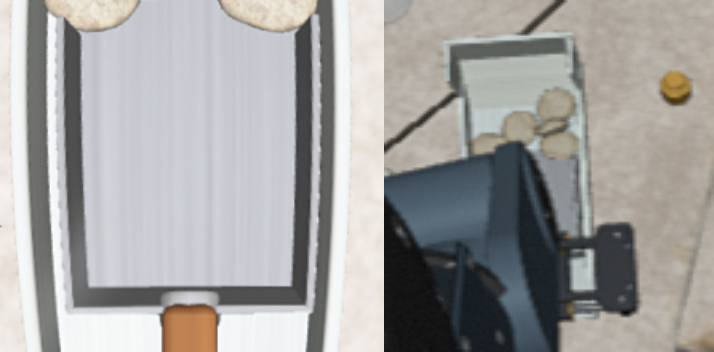

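Two pebbles are already on the lip (at (95,10) and (268,10)) and three lie ahead near the ramp. I push on to the ramp.

arm_command --deltas '[-1,0.015,0,0,0,-1,0.015,0,0,0,-1,0.01,0,0,0,-1,0,0,0,0,-1,0,0,0,0]'

```text
time: 9.65
position: [0.5378, 0.2199, 0.0253]
tool_rot: [1.0, 0.012, 0.0, -0.0]
ft_force: [-1.9, -1.0, 8.4]
grip_width: 0.0172
grip_force: 59.9
```

```bash
python3 look.py l2.png
```

```text
[0.5378 0.2199 0.0253] 0.02379152624299241 [-1.87 -0.99  8.43] [0.03 0.09 0.01] lip local x 0.082 gap -0.0003
```

View pics/l2.png

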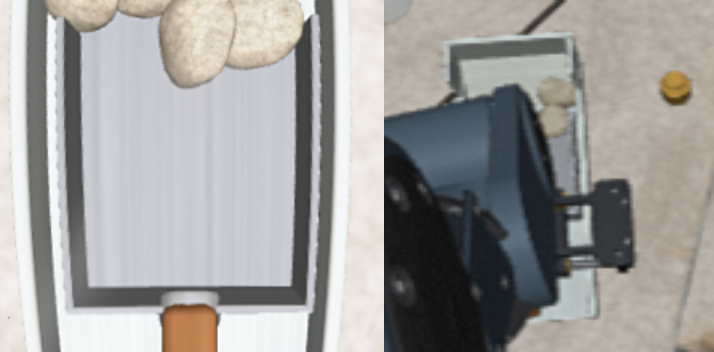

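Four pebbles are now on or at the lip and one is on the ramp. I follow the ramp up so they slide into the pan.

arm_command --deltas '[-1,0.007,0,-0.001,0,-1,0.008,0,-0.008,0,-1,0.008,0,-0.008,0,-1,0.008,0,-0.008,0,-1,0.006,0,-0.006,0,-1,0,0,0,0,-1,0,0,0,0]'

```text
time: 10.62
position: [0.5754, 0.2208, 0.0557]
tool_rot: [1.0, 0.012, 0.001, -0.0]
ft_force: [-0.6, -0.0, -2.4]
grip_width: 0.0179
grip_force: 60.0
```

```bash
python3 look.py l3.png
```

```text
[0.5754 0.2208 0.0557] 0.023657808659106383 [-0.62 -0.04 -2.38] [0.02 0.27 0.04] lip local x 0.119 gap 0.0301
```

View pics/l3.png

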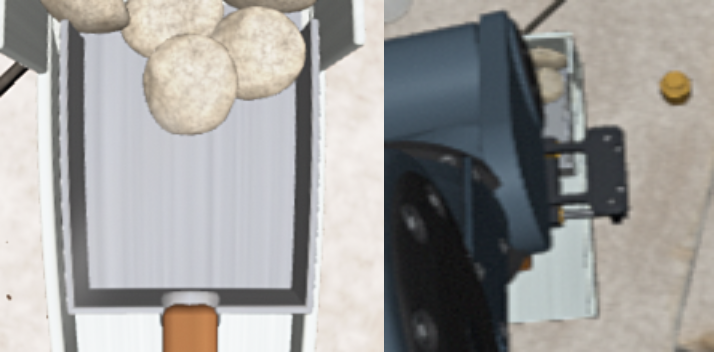

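arm_command --deltas '[-1,0.005,0,-0.007,0,-1,0.003,0,-0.006,0,-1,0,0,-0.008,0,-1,0,0,0,0,-1,-0.005,0,-0.003,0,-1,-0.015,0,0,0,-1,-0.03,0,0,0,-1,-0.045,0,0,0,-1,0,0,0,0,-1,0,0,0,0,-1,0,0,0,0]'

```text
time: 12.1
position: [0.4895, 0.2188, 0.0799]
tool_rot: [1.0, 0.012, 0.001, -0.0]
ft_force: [0.8, -0.0, -2.4]
grip_width: 0.0173
grip_force: 60.0
```

```bash
python3 look.py l4.png
```

```text
[0.4895 0.2188 0.0799] 0.02356366467116322 [ 0.83 -0.04 -2.37] [-0.01  0.19  0.02] lip local x 0.033 gap 0.0543
```

View pics/l4.png

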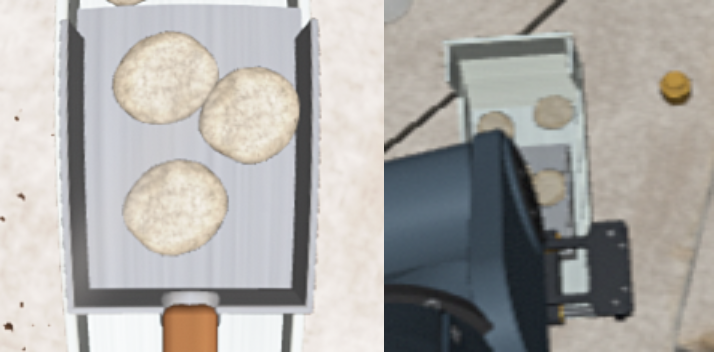

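Three pebbles lie in the pan (at (165,78), (250,115), (175,205)) and two remain on the tray floor by the ramp. I carry the three to the box.

arm_command --deltas '[-1,0,0,-0.02,0,-1,0,0,-0.04,0,-1,0,0,-0.04,0,-1,0,0,-0.02,0,-1,-0.005,0.01,0,0,-1,-0.012,0.025,0,0,-1,-0.017,0.035,0,0,-1,-0.02,0.04,0,0.022,-1,-0.02,0.04,0,0.022,-1,-0.017,0.035,0,0,-1,-0.012,0.025,0,0,-1,-0.006,0.0145,0,0]'

```text
time: 13.7
position: [0.3776, -0.0076, 0.1984]
tool_rot: [1.0, -0.011, -0.002, -0.0]
ft_force: [0.3, -0.1, -1.8]
grip_width: 0.0179
grip_force: 60.0
```

```bash
cat > chk.py <<'E'
import sys
from pan import *
im,d,L,W,P,yaw,s=pan()
hs=cv2.cvtColor(im,cv2.COLOR_RGB2HSV).astype(int)
ok=(abs(L[...,1])<.038)&(L[...,0]>.04)&(L[...,0]<.16)&(d>0)&(d<.5)
m=ok&(hs[...,1]<25)&(abs(L[...,1])<.036)&(L[...,0]>.05)&(L[...,0]<.142)&(abs(L[...,2])<.1)
A=np.c_[L[m][:,0],L[m][:,1],np.ones(m.sum())]
if m.sum()>200:
    k=np.linalg.lstsq(A,L[m][:,2],rcond=None)[0]
    print('pan slope',k[:2].round(3),'z(.08)',(k[0]*.08+k[2]).round(4),m.sum(),np.std(A@k-L[m][:,2]).round(4))
    up=ok&(L[...,2]-(k[0]*L[...,0]+k[1]*L[...,1]+k[2])>.005)&(hs[...,1]>15)&(abs(L[...,1])<.034)
    print('raised px in pan',up.sum())
if len(sys.argv)>4: print('rel',rel([float(a) for a in sys.argv[2:5]]))
print(P.round(4),round(yaw,4),s['ft_force'].round(2),s['moment'].round(2),s['time'])
if len(sys.argv)>1 and sys.argv[1]!='-': save(im,sys.argv[1])
E
python3 chk.py - .3856 -.008 .0646
```

```text
pan slope [-0.032  0.004] z(.08) -0.0189 11645 0.0053
raised px in pan 8131
rel (array([ 0.0082, -0.0006,  0.1338]), np.float64(-0.0221), array([ 0.3773, -0.0084,  0.1984]))
[ 0.3776 -0.0076  0.1984] -0.0221 [ 0.32 -0.06 -1.78] [ 0.02  0.11 -0.02] 13.7
```

arm_command --deltas '[-1,0.006,0,0.02,0,-1,0.007,0,0.035,0,-1,0,0,0.04,0,-1,0,0,0.025,0,-1,0,0,0.011,0,-1,0,0,0.002,0,-1,0,0,0,0]'

```text
time: 14.62
position: [0.3933, -0.0068, 0.067]
tool_rot: [1.0, -0.01, 0.001, 0.0]
ft_force: [-0.5, 0.3, -1.8]
grip_width: 0.0177
grip_force: 60.0
```

```bash
python3 chk.py - .39 -.008 .0626
```

```text
pan slope [-0.036 -0.009] z(.08) -0.0181 12175 0.0056
raised px in pan 7830
rel (array([-0.0034,  0.0012,  0.0046]), np.float64(-0.0201), array([ 0.3934, -0.0069,  0.0672]))
[ 0.3933 -0.0068  0.067 ] -0.0201 [-0.54  0.31 -1.8 ] [ 0.04  0.15 -0.05] 14.625
```

arm_command --deltas '[-1,0,0,0.003,0,-1,0,0,0,0,-1,0,0,0,0,-1,0,0,0,0,-1,0,0,-0.005,0,-1,0,0,-0.005,0,-1,0,0,0,0]' --newtons 6

```text
time: 15.55
position: [0.3931, -0.0068, 0.074]
tool_rot: [1.0, -0.01, 0.0, 0.0]
ft_force: [1.2, 0.3, 0.8]
grip_width: 0.018
grip_force: 6.0
```

```bash
python3 chk.py -
```

```text
pan slope [-0.158 -0.008] z(.08) -0.0277 10531 0.0054
raised px in pan 6947
[ 0.3931 -0.0068  0.074 ] -0.0201 [1.23 0.26 0.77] [ 0.   -0.06  0.01] 15.55
```

The scoop pivots on the box rim under the light grip, as intended. I keep raising the handle.

arm_command --deltas '[-1,0.003,0,-0.012,0,-1,0.004,0,-0.012,0,-1,0.005,0,-0.012,0,-1,0.006,0,-0.012,0,-1,0.004,0,-0.012,0,-1,0,0,-0.005,0,-1,0,0,0,0,-1,0,0,0,0]'

```text
time: 16.6
position: [0.4141, -0.007, 0.1381]
tool_rot: [1.0, -0.01, -0.001, -0.0]
ft_force: [-0.4, -0.1, -1.2]
grip_width: 0.018
grip_force: 6.0
```

```bash
python3 chk.py w5.png
```

```text
pan slope [-0.775  0.001] z(.08) -0.0958 4078 0.0013
raised px in pan 4602
[ 0.4141 -0.007   0.1381] -0.0203 [-0.37 -0.14 -1.22] [ 0.05  0.07 -0.  ] 16.6
```

View pics/w5.png

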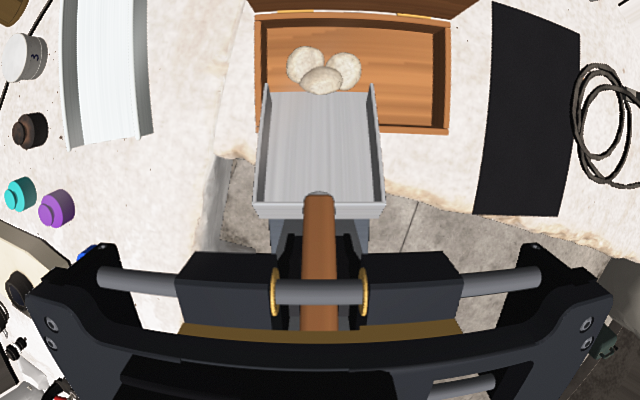

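All three pebbles are in the box, at (305,65), (343,68) and (321,80); the pan is empty. I withdraw along the slope and use the rim to level the scoop again.

arm_command --deltas '[-1,-0.008,0,-0.008,0,-1,-0.008,0,-0.008,0,-1,-0.006,0,-0.002,0,-1,0,0,0.015,0,-1,0,0,0.02,0,-1,0,0,0.02,0,-1,0,0,0.018,0,-1,0,0,0.014,0,-1,0,0,0.007,0,-1,0,0,0,0]'

```text
time: 17.9
position: [0.3926, -0.0067, 0.0625]
tool_rot: [1.0, -0.01, -0.0, -0.0]
ft_force: [-0.4, 0.5, -0.1]
grip_width: 0.0184
grip_force: 6.0
```

```bash
python3 chk.py - .39 -.008 .0626
```

```text
pan slope [ 0.012 -0.   ] z(.08) -0.0199 18541 0.0007
raised px in pan 0
rel (array([-0.0028,  0.0013,  0.0001]), np.float64(-0.0202), array([ 0.3929, -0.0068,  0.0627]))
[ 0.3926 -0.0067  0.0625] -0.0203 [-0.37  0.47 -0.07] [0.06 0.12 0.05] 17.9
```

arm_command --deltas '[-1,0,0,0,0,-1,0,0,-0.02,0,-1,0,0,-0.06,0,-1,0,0,-0.055,0,-1,0.01,-0.038,0,0,-1,0.01,-0.038,0,0,-1,0.01,-0.038,0,0,-1,0.01,-0.038,0,0,-1,0.01,-0.038,0,0,-1,0.0075,-0.036,0,-0.044,-1,0,0,0,0]' --newtons 60

```text
time: 19.32
position: [0.4553, 0.2201, 0.1979]
tool_rot: [1.0, 0.014, 0.001, -0.0]
ft_force: [0.4, 0.8, -0.4]
grip_width: 0.0173
grip_force: 60.0
```

```bash
cat > peb.py <<'E'
from pan import *
im,d,L,W,P,yaw,s=pan()
hs=cv2.cvtColor(im,cv2.COLOR_RGB2HSV).astype(int)
e=W-np.array([.603,.2217,0]);c,n=np.cos(.024),np.sin(.024);X=c*e[...,0]+n*e[...,1];Y=-n*e[...,0]+c*e[...,1]
m=(abs(Y)<.048)&(X>-.12)&(X<.125)&(hs[...,1]>25)&(hs[...,0]<30)&(d>0)&(W[...,2]<.08)&(W[...,2]>.004)
N,l,st,ce=cv2.connectedComponentsWithStats(cv2.morphologyEx(m.astype(np.uint8),cv2.MORPH_OPEN,np.ones((3,3))))
for i in range(1,N):
    if st[i][4]>60: q=l==i;print(st[i],ce[i].round(),'tray local',np.median(X[q]).round(3),np.median(Y[q]).round(3),'z',np.median(W[...,2][q]).round(3))
E
python3 peb.py; python3 chk.py - .455 .218 .0256
python3 - <<'E'
from h import *
a,d,p=grab('top');C=cloud(d,p);h=cv2.cvtColor(a,cv2.COLOR_RGB2HSV).astype(int)
m=np.zeros((400,640),np.uint8);m[118:215,236:282]=((h[...,1]>28)&(h[...,0]<30)&(C[...,2]<.06))[118:215,236:282]
N,l,st,ce=cv2.connectedComponentsWithStats(cv2.morphologyEx(m,cv2.MORPH_OPEN,np.ones((3,3))))
for i in range(1,N):
    if st[i][4]>25: q=l==i;print('top',st[i],np.median(C[q],0).round(3))
E
```

```text
pan slope [ 0.008 -0.001] z(.08) -0.0202 18455 0.0007
raised px in pan 0
rel (array([ 0.0009, -0.    ,  0.1719]), np.float64(0.0246), array([0.4542, 0.2179, 0.1975]))
[0.4545 0.2188 0.1976] 0.0259 [-0.15 -0.55 -1.36] [-0.07  0.1  -0.01] 19.375
top [260 136  12  11 115] [0.68  0.199 0.017]
top [242 142  11  10  94] [0.668 0.25  0.016]
```

arm_command --deltas '[-1,0,0,0.05,0,-1,0,0,0.06,0,-1,0,0,0.05,0,-1,0,0,0.01,0,-1,0,0,0.005,0,-1,0,0,0,0,-1,0.02,0,0,0,-1,0.035,0,0,0,-1,0.032,0,0,0,-1,0,0,0,0]'

```text
time: 20.72
position: [0.5463, 0.2198, 0.0247]
tool_rot: [1.0, 0.011, 0.004, -0.001]
ft_force: [-1.1, -0.6, -1.6]
grip_width: 0.0175
grip_force: 60.0
```

```bash
cat > inpan.py <<'E'
from pan import *
im,d,L,W,P,yaw,s=pan()
hs=cv2.cvtColor(im,cv2.COLOR_RGB2HSV).astype(int)
m=(abs(L[...,1])<.05)&(L[...,0]>.035)&(L[...,0]<.2)&(hs[...,1]>20)&(hs[...,0]<30)&(d>0)&(L[...,2]<.06)&(L[...,2]>-.06)
m[:, :200]=0
N,l,st,ce=cv2.connectedComponentsWithStats(cv2.morphologyEx(m.astype(np.uint8),cv2.MORPH_OPEN,np.ones((3,3))))
for i in range(1,N):
    if st[i][4]>60: q=l==i;print(st[i],'tool x[min,max]',np.percentile(L[q][:,0],[2,98]).round(3),'y',np.median(L[q][:,1]).round(3),'z above pan',(np.percentile(L[q][:,2],[5,95])+.0206).round(3))
print(P.round(4),s['ft_force'].round(1),'lip local',(P[0]-.603+.147).round(3),'gap',(P[2]-.0256).round(4))
E
python3 inpan.py
```

```text
[325   0  47  10 345] tool x[min,max] [0.137 0.142] y -0.015 z above pan [0.011 0.017]
[303 190  33  10 303] tool x[min,max] [0.035 0.039] y -0.0 z above pan [0.032 0.037]
[0.5463 0.2198 0.0247] [-1.1 -0.6 -1.6] lip local 0.09 gap -0.0009
```

arm_command --deltas '[-1,0.009,0,-0.009,0,-1,0.01,0,-0.01,0,-1,0.01,0,-0.01,0,-1,0.006,0,-0.007,0,-1,0.004,0,-0.006,0,-1,0,0,0,0]'

```text
time: 21.52
position: [0.5806, 0.2211, 0.0647]
tool_rot: [1.0, 0.012, -0.0, 0.0]
ft_force: [-0.7, -0.4, -1.6]
grip_width: 0.0175
grip_force: 60.0
```

```bash
python3 inpan.py
```

```text
[219   0  62  11 516] tool x[min,max] [0.134 0.138] y 0.035 z above pan [0.02  0.034]
[ 317    0   67   40 2275] tool x[min,max] [0.119 0.139] y -0.016 z above pan [0.013 0.021]
[302 190  33  10 304] tool x[min,max] [0.035 0.039] y 0.0 z above pan [0.031 0.037]
[0.5806 0.2211 0.0647] [-0.7 -0.4 -1.6] lip local 0.125 gap 0.0391
```

arm_command --deltas '[-1,0,-0.005,-0.003,0,-1,-0.003,0,0,0,-1,-0.008,0,0,0,-1,-0.018,0,0,0,-1,-0.03,0,0,0,-1,-0.042,0,0,0,-1,0,0,0,0,-1,0,0,0,0]'

```text
time: 22.58
position: [0.4806, 0.2239, 0.068]
tool_rot: [1.0, 0.012, 0.001, -0.0]
ft_force: [0.0, -0.7, -1.0]
grip_width: 0.0172
grip_force: 60.0
```

```bash
python3 inpan.py; python3 look.py l5.png
```

```text
[ 317   29   67   60 3159] tool x[min,max] [0.092 0.121] y -0.016 z above pan [0.013 0.021]
[302 190  34  10 303] tool x[min,max] [0.035 0.039] y -0.0 z above pan [0.032 0.037]
[0.4806 0.2239 0.068 ] [ 0.  -0.7 -1. ] lip local 0.025 gap 0.0424
[0.4814 0.2239 0.068 ] 0.02376157156723968 [ 0.86 -0.16 -1.2 ] [-0.01  0.13  0.  ] lip local x 0.025 gap 0.0424
```

View pics/l5.png

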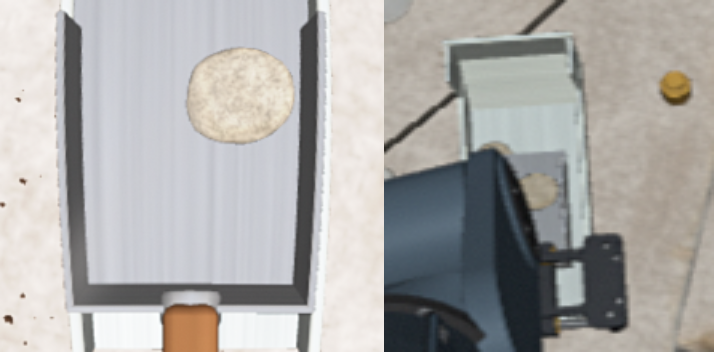

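One pebble is in the pan at (240,95); the other lies on the floor at about (495,150) in the top crop. I keep the first aboard and go back for the second, with the scoop shifted left.

arm_command --deltas '[-1,-0.015,-0.002,0,0,-1,-0.015,0,0.01,0,-1,0,0,0.02,0,-1,0,0,0.012,0,-1,0,0,0.002,0,-1,0.015,0,0,0,-1,0.03,0,0,0,-1,0.03,0,0,0,-1,0.015,0,0,0,-1,0.004,0,0,0,-1,0,0,0,0]'

```text
time: 24.1
position: [0.544, 0.2272, 0.024]
tool_rot: [1.0, 0.012, 0.001, -0.0]
ft_force: [1.2, -1.2, 2.5]
grip_width: 0.0173
grip_force: 60.0
```

```bash
python3 inpan.py
```

```text
[248   0  41   8 226] tool x[min,max] [0.138 0.142] y 0.027 z above pan [0.012 0.018]
[ 316   34   67   61 3246] tool x[min,max] [0.089 0.118] y -0.016 z above pan [0.014 0.022]
[302 190  34  11 316] tool x[min,max] [0.035 0.039] y -0.0 z above pan [0.032 0.037]
[0.544  0.2272 0.024 ] [ 1.2 -1.2  2.5] lip local 0.088 gap -0.0016
```

arm_command --deltas '[-1,0.009,0,-0.009,0,-1,0.01,0,-0.01,0,-1,0.01,0,-0.01,0,-1,0.006,0,-0.007,0,-1,0.003,0,-0.005,0,-1,0,0,0,0]'

```text
time: 24.9
position: [0.582, 0.2281, 0.0649]
tool_rot: [1.0, 0.012, 0.0, -0.0]
ft_force: [-0.7, 0.5, -2.8]
grip_width: 0.0177
grip_force: 60.0
```

```bash
python3 inpan.py
```

```text
[ 248    0   69   46 2564] tool x[min,max] [0.116 0.14 ] y 0.019 z above pan [0.014 0.021]
[ 316   35   67   60 3230] tool x[min,max] [0.089 0.117] y -0.015 z above pan [0.013 0.022]
[302 190  34  10 300] tool x[min,max] [0.035 0.039] y -0.0 z above pan [0.032 0.037]
[0.582  0.2281 0.0649] [-0.7  0.5 -2.8] lip local 0.126 gap 0.0393
```

Both are in the pan now. I seat them deeper with a backward stroke and a stop, then lift.

arm_command --deltas '[-1,0,0.003,-0.004,0,-1,-0.003,0,0,0,-1,-0.008,0,0,0,-1,-0.018,0,0,0,-1,-0.03,0,0,0,-1,-0.038,0,0,0,-1,0,0,0,0,-1,0,0,-0.02,0,-1,0,0,-0.04,0,-1,0,0,-0.04,0,-1,0,0,-0.03,0,-1,0,0,0,0]'

```text
time: 26.45
position: [0.4872, 0.2233, 0.2011]
tool_rot: [1.0, 0.012, 0.004, -0.001]
ft_force: [-0.0, -0.0, -2.3]
grip_width: 0.0174
grip_force: 60.0
```

```bash
python3 inpan.py; python3 -c "
from h import *
print(rel([.3846,-.065,.067]))"
```

```text
[ 251   22   68   58 3023] tool x[min,max] [0.098 0.127] y 0.017 z above pan [0.014 0.021]
[ 317   72   67   61 3235] tool x[min,max] [0.068 0.098] y -0.017 z above pan [0.014 0.02 ]
[302 190  33  10 298] tool x[min,max] [0.035 0.039] y 0.0 z above pan [0.032 0.037]
[0.4872 0.2233 0.2011] [-0.  -0.  -2.3] lip local 0.031 gap 0.1755
(array([-0.1079,  0.2855,  0.1323]), np.float64(0.0238), array([0.4857, 0.2229, 0.1993]))
```

arm_command --deltas '[-1,-0.004,0.012,0,0,-1,-0.009,0.025,0,0,-1,-0.012,0.035,0,0,-1,-0.015,0.042,0,0.022,-1,-0.016,0.045,0,0.022,-1,-0.016,0.045,0,0,-1,-0.013,0.038,0,0,-1,-0.01,0.028,0,0,-1,-0.005,0.0165,0,0,-1,0,0,0.02,0,-1,0,0,0.03,0,-1,0,0,0,0]'

```text
time: 28.0
position: [0.3821, -0.063, 0.1464]
tool_rot: [1.0, -0.01, -0.004, -0.002]
ft_force: [-0.3, -0.8, -2.5]
grip_width: 0.0174
grip_force: 60.0
```

```bash
python3 inpan.py; python3 -c "
from h import *
print(rel([.392,-.066,.065]))"
```

```text
[ 260   28   67   58 2431] tool x[min,max] [0.094 0.123] y 0.012 z above pan [0.012 0.019]
[ 319   84   67   59 2866] tool x[min,max] [0.062 0.091] y -0.017 z above pan [0.012 0.019]
[302 190  34  11 322] tool x[min,max] [0.035 0.039] y -0.0 z above pan [0.032 0.037]
[ 0.3821 -0.063   0.1464] [-0.3 -0.8 -2.5] lip local -0.074 gap 0.1208
(array([0.0088, 0.0024, 0.0824]), np.float64(-0.0206), array([ 0.3833, -0.0634,  0.1474]))
```

arm_command --deltas '[-1,0.005,0.002,0.025,0,-1,0.005,0,0.035,0,-1,0,0,0.018,0,-1,0,0,0.006,0,-1,0,0,0,0,-1,0,0,0,0]'

```text
time: 28.8
position: [0.3956, -0.0662, 0.0654]
tool_rot: [1.0, -0.01, 0.001, 0.0]
ft_force: [0.1, 0.6, -2.0]
grip_width: 0.0174
grip_force: 60.0
```

arm_command --deltas '[-1,0,0,0,0,-1,0,0,0,0,-1,0,0,-0.007,0,-1,0.003,0,-0.012,0,-1,0.004,0,-0.012,0,-1,0.005,0,-0.012,0,-1,0.006,0,-0.012,0,-1,0.004,0,-0.012,0,-1,0,0,-0.007,0,-1,0,0,0,0,-1,0,0,0,0]' --newtons 6

```text
time: 30.18
position: [0.4164, -0.0662, 0.1383]
tool_rot: [1.0, -0.01, -0.001, -0.0]
ft_force: [0.1, 0.3, -1.7]
grip_width: 0.018
grip_force: 6.0
```

```bash
cat > inbox.py <<'E'
from pan import *
im,d,L,W,P,yaw,s=pan();hs=cv2.cvtColor(im,cv2.COLOR_RGB2HSV).astype(int)
e=W-np.array([.523,-.041,0]);c,n=np.cos(-.02),np.sin(-.02);X=c*e[...,0]+n*e[...,1];Y=-n*e[...,0]+c*e[...,1]
m=(abs(Y)<.079)&(abs(X)<.046)&(hs[...,1]<75)&(hs[...,1]>15)&(hs[...,0]<32)&(d>0)&(W[...,2]<.06)
m[230:]=0
N,l,st,ce=cv2.connectedComponentsWithStats(cv2.morphologyEx(m.astype(np.uint8),cv2.MORPH_OPEN,np.ones((3,3))))
for i in range(1,N):
    if st[i][4]>60: q=l==i;print(st[i],'box local',np.median(X[q]).round(3),np.median(Y[q]).round(3),'z',np.percentile(W[...,2][q],[5,95]).round(3))
E
python3 inbox.py; python3 chk.py w6.png
```

```text
[206  35  37  36 957] box local 0.026 0.059 z [0.014 0.022]
[ 239   52  132   65 3897] box local -0.002 -0.012 z [0.015 0.023]
pan slope [-0.811  0.   ] z(.08) -0.0979 3793 0.0007
raised px in pan 4610
[ 0.4164 -0.0662  0.1382] -0.0203 [ 0.17  0.5  -1.4 ] [ 0.02  0.06 -0.01] 30.225
```

View pics/w6.png

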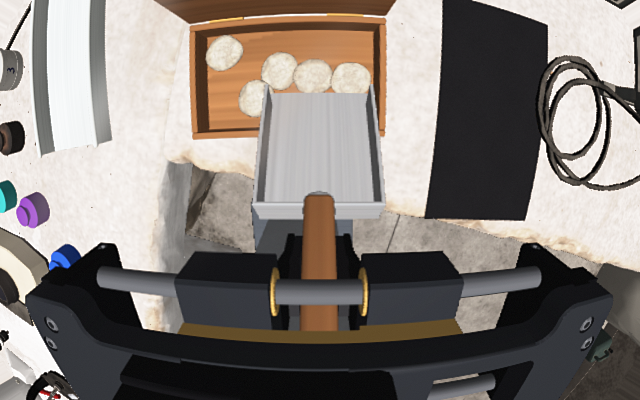

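All five pebbles are in the box: (224,52), (279,70), (312,75), (350,78) and (253,98). I withdraw, level the scoop on the rim and regrip firmly.

arm_command --deltas '[-1,-0.008,0,-0.008,0,-1,-0.008,0,-0.008,0,-1,-0.006,0,-0.002,0,-1,0,0,0.015,0,-1,0,0,0.02,0,-1,0,0,0.02,0,-1,0,0,0.018,0,-1,0,0,0.014,0,-1,0,0,0.008,0,-1,0,0,0,0]'

```text
time: 31.52
position: [0.3947, -0.0659, 0.0614]
tool_rot: [1.0, -0.01, -0.0, -0.0]
ft_force: [-0.9, -0.0, -0.1]
grip_width: 0.0184
grip_force: 6.0
```

arm_command --deltas '[-1,0,0,0,0,-1,0,0,0,0,-1,0,0,-0.02,0,-1,0,0,-0.05,0,-1,0,0,-0.05,0,-1,0,0,-0.02,0,-1,0,0,0,0]' --newtons 60

```text
time: 32.4
position: [0.396, -0.0663, 0.2031]
tool_rot: [1.0, -0.01, 0.002, 0.001]
ft_force: [-0.5, -0.4, -1.7]
grip_width: 0.0175
grip_force: 60.0
```

```bash
python3 inbox.py; python3 chk.py - .432 -.2434 .0255
```

```text
[225  34  10  25 189] box local 0.025 0.071 z [0.015 0.022]
pan slope [ 0.031 -0.001] z(.08) -0.0186 18831 0.0007
raised px in pan 0
rel (array([0.0412, 0.1769, 0.1756]), np.float64(-0.0202), array([ 0.3944, -0.0657,  0.2011]))
[ 0.395  -0.0659  0.2019] -0.02 [-0.44  0.18 -1.9 ] [ 0.07  0.14 -0.02] 32.45
```

arm_command --deltas '[-1,0.008,0.035,0,0,-1,0.008,0.035,0,0,-1,0.008,0.036,0,0,-1,0.008,0.036,0,0,-1,0.009,0.035,0,0.036,-1,0,0,0.03,0,-1,0,0,0.05,0,-1,0,0,0.05,0,-1,0,0,0.03,0,-1,0,0,0.011,0,-1,0,0,0.002,0,-1,0,0,0,0]'

```text
time: 34.0
position: [0.4329, -0.2442, 0.0291]
tool_rot: [1.0, -0.028, 0.001, 0.0]
ft_force: [-0.4, -0.7, -0.9]
grip_width: 0.0175
grip_force: 60.0
```

```bash
python3 chk.py - .432 -.2434 .0255
```

```text
pan slope [ 0.031 -0.002] z(.08) -0.0187 18828 0.0007
raised px in pan 0
rel (array([-0.0011, -0.0008,  0.0039]), np.float64(-0.0561), array([ 0.4331, -0.2443,  0.0294]))
[ 0.4329 -0.2442  0.0291] -0.0561 [-0.41 -0.71 -0.87] [0.04 0.14 0.  ] 34.0
```

arm_command --deltas '[-1,0,0,0.003,0,-1,0,0,0.001,0,0,0,0,0,0,0,0,0,0,0,0,0,0,0,0,0,0,0,0,0,0,0,0,-0.01,0,0,0,0,-0.04,0,0,0,0,-0.06,0,0,0,0,-0.06,0,0,0,0,-0.03,0,-1,0,0,0,0]'

```text
time: 35.55
position: [0.4337, -0.2448, 0.2278]
tool_rot: [1.0, -0.028, 0.003, 0.002]
ft_force: [-0.4, 0.5, 0.4]
grip_width: 0.0393
grip_force: 0.0
```

```bash
cat > fin.py <<'E'
from pan import *
im,d,p=grab('top');np.savez('topf.npz',im=im,d=d);C=cloud(d,p);X,Y,Z=C[...,0],C[...,1],C[...,2]
hs=cv2.cvtColor(im,cv2.COLOR_RGB2HSV).astype(int);H,S,V=hs[...,0],hs[...,1],hs[...,2]
m=(X>.40)&(X<.62)&(Y<-.18)&(Y>-.33)&(S<60)&(V>90)&(Z<.06)&(Z>-.01)
print('pan rect',cv2.minAreaRect(np.float32(C[m][:,:2])) if m.sum()>9 else None,'floor z',np.median(Z[m]).round(4),m.sum())
w=(V<75)&(Z>.025)&(Z<.07)&(X>.4)&(X<.62)&(Y>.28)&(Y<.45)
print('iron',w.sum(),np.median(C[w],0).round(3),(np.percentile(C[w],2,0)/2+np.percentile(C[w],98,0)/2).round(3) if w.sum()>9 else '')
b=(X>.45)&(X<.66)&(Y>-.14)&(Y<.06)&(Z>.06)&(Z<.2)&(S>80)
if b.sum()>20: i=Z[b].argsort()[-15:];print('lid top edge',np.median(C[b][i],0).round(3),'x range',np.percentile(X[b],[1,99]).round(3),'z max',Z[b].max().round(3))
e=C-np.array([.523,-.041,0]);
pb=(abs(e[...,0])<.046)&(abs(e[...,1])<.079)&(S<75)&(S>15)&(Z<.05)&(H<32)
N,l,st,ce=cv2.connectedComponentsWithStats(pb.astype(np.uint8));print([(st[i][4],np.median(C[l==i],0).round(3)) for i in range(1,N) if st[i][4]>30])
print(pose()[0].round(4),pose()[1],status.get_obs()['grip_width'])
E
python3 fin.py
```

```text
pan rect ((0.5111443996429443, -0.2548147439956665), (0.14987628161907196, 0.2175060659646988), 89.8803482055664) floor z 0.005 1303
iron 253 [0.503 0.358 0.03 ] [0.51  0.361 0.035]
lid top edge [ 0.584 -0.043  0.147] x range [0.576 0.591] z max 0.149
[(np.int32(129), array([0.55 , 0.019, 0.019])), (np.int32(524), array([ 0.518, -0.049,  0.02 ]))]
[ 0.4326 -0.2438  0.2258] -0.05609059522699811 0.03598947789103823
```

The scoop is flat on the mat (floor z 0.005). Before going behind the lid I check the clearance there.

```bash
python3 - <<'E'
from h import *
f=np.load('topf.npz');C=cloud(f['d'],imaging.camera_params('top'));X,Y,Z=C[...,0],C[...,1],C[...,2]
for x in np.arange(.6,.8,.03): print(x.round(2),[ (round(float(Z[(abs(X-x)<.015)&(abs(Y-y)<.02)].max()),3) if ((abs(X-x)<.015)&(abs(Y-y)<.02)).any() else None) for y in (.1,.06,.02,-.02,-.06,-.1,-.14,-.18)])
print(rel([.635,-.041,.225]))
E
```

```text
0.6 [0.004, 0.143, 0.146, 0.147, 0.149, 0.147, 0.146, 0.006]
0.63 [0.005, 0.005, 0.005, 0.004, 0.005, 0.004, 0.007, 0.007]
0.66 [0.005, 0.004, 0.005, 0.004, 0.005, 0.004, 0.006, 0.069]
0.69 [0.041, 0.037, 0.029, 0.027, 0.18, 0.187, 0.186, 0.187]
0.72 [0.041, 0.027, 0.029, 0.028, 0.187, 0.188, 0.187, 0.187]
0.75 [0.005, 0.029, 0.029, 0.029, 0.187, 0.187, 0.187, 0.187]
0.78 [0.005, 0.005, 0.028, 0.029, 0.186, 0.188, 0.202, 0.197]
(array([ 0.1907, -0.2139,  0.0008]), np.float64(-0.0561), array([ 0.4326, -0.2438,  0.2258]))
```

arm_command --deltas '[-1,0.02,-0.025,0,0,-1,0.03,-0.035,0,0,-1,0.03,-0.035,0,0,-1,0.03,-0.035,0,0,-1,0.03,-0.035,0,0,-1,0.03,-0.035,0,0,-1,0.02,-0.025,0,-0.036,-1,0,0,0.02,0,-1,0,0,0.04,0,-1,0,0,0.035,0,-1,0,0,0,0]'

```text
time: 36.98
position: [0.6307, -0.0289, 0.1245]
tool_rot: [1.0, -0.01, -0.006, -0.001]
ft_force: [-0.2, 0.1, -0.4]
grip_width: 0.0003
grip_force: 0.0
```

```bash
python3 -c "
from h import *
print(rel([.5945,-.03,.125]),pose()[2]['ft_force'])"
```

```text
(array([-0.0362,  0.0018, -0.0005]), np.float64(-0.0202), array([ 0.6307, -0.0289,  0.1245])) [-0.16377838  0.11902554 -0.40982602]
```

arm_command --deltas '[-1,-0.018,0,0,0,-1,-0.018,0,0,0,-1,-0.0225,0,0,0,-1,-0.021,0,0.006,0,-1,-0.019,0,0.0114,0,-1,-0.0155,0,0.016,0,-1,-0.011,0,0.0195,0,-1,-0.0055,0,0.018,0,-1,0,0,0.004,0,-1,0,0,0.003,0,-1,0,0,0.001,0,-1,0,0,0,0]'

```text
time: 38.48
position: [0.5049, -0.0273, 0.0511]
tool_rot: [1.0, -0.01, 0.001, 0.0]
ft_force: [0.2, -0.1, 0.1]
grip_width: 0.0004
grip_force: 0.0
```

```bash
python3 -c "
from h import *
P,y,s=pose();print(P,y,s['ft_force'])"
```

```text
[ 0.50488192 -0.02726051  0.05107569] -0.020065902446265493 [ 0.24946286 -0.14917923  0.06670889]
```

arm_command --deltas '[-1,0,0,0.002,0,-1,0,0,0.001,0,-1,0,0,0.001,0,-1,0,0,0,0]'

```text
time: 38.98
position: [0.5049, -0.0272, 0.0505]
tool_rot: [1.0, -0.01, 0.001, 0.0]
ft_force: [-5.4, 1.1, 30.4]
grip_width: 0.0001
grip_force: 15.0
```

```bash
python3 -c "
from h import *
P,y,s=pose();print(P,s['ft_force'])
a,d,p=grab('top');C=cloud(d,p);X,Y,Z=C[...,0],C[...,1],C[...,2]
for x in (.475,.49,.52,.55,.57):
  m=(abs(X-x)<.006)&(Y<-.08)&(Y>-.11);print(x,np.median(Z[m]).round(4) if m.any() else None)
"
```

```text
[ 0.50493841 -0.0272479   0.05048311] [-5.43083537  1.10259062 30.35256514]
0.475 None
0.49 None
0.52 None
0.55 None
0.57 None
```

The lid is pressed shut, holding 30 N at z 0.0505. Next comes the iron weight.

arm_command --deltas '[-1,0,0,-0.02,0,-1,0,0,-0.06,0,-1,0,0,-0.06,0,0.6,-0.001,-0.045,0,0,0.6,-0.001,-0.055,0,0,0.6,-0.001,-0.055,0,0,0.6,-0.001,-0.055,0,0,0.6,-0.001,-0.055,0,0,0.6,-0.001,-0.055,0,0,0.6,-0.001,-0.045,0,0,0.6,-0.001,-0.02,0,0,0.6,0,0,0,0]'

```text
time: 40.52
position: [0.5037, 0.3585, 0.1865]
tool_rot: [1.0, -0.009, -0.0, 0.0]
ft_force: [0.3, -0.6, 0.7]
grip_width: 0.0688
grip_force: 0.0
```

```bash
cat > iron.py <<'E'
from pan import *
im,d,L,W,P,yaw,s=pan();hs=cv2.cvtColor(im,cv2.COLOR_RGB2HSV).astype(int)
m=(W[...,0]>.4)&(W[...,0]<.6)&(W[...,1]>.27)&(W[...,1]<.46)&(W[...,2]>.02)&(W[...,2]<.06)&(d>0)&(hs[...,2]<110)&(d<.5)
N,l,st,ce=cv2.connectedComponentsWithStats(cv2.morphologyEx(m.astype(np.uint8),cv2.MORPH_OPEN,np.ones((3,3))))
for i in range(1,N):
    if st[i][4]>150:
        q=l==i;z=W[...,2][q];t=q&(W[...,2]>np.percentile(z,97)-.010)
        print(st[i],'z pct',np.percentile(z,[5,50,97]).round(3),'top circle',cv2.minEnclosingCircle(np.float32(W[t][:,:2])),'hsv',np.median(hs[q],0))
save(im,'w7.png');print(rel([.503,.358,.02]))
C=np.load('topf.npz')
E
python3 iron.py
python3 - <<'E'
from h import *
a,d,p=grab('top');C=cloud(d,p);X,Y,Z=C[...,0],C[...,1],C[...,2]
h=cv2.cvtColor(a,cv2.COLOR_RGB2HSV).astype(int)
m=(X>.45)&(X<.60)&(Y<.06)&(Y>-.14)&(h[...,1]>80);m&=Z>.03
A=np.c_[X[m]-.575,Y[m],np.ones(m.sum())];k=np.linalg.lstsq(A,Z[m],rcond=None)[0];print('lid plane',k,m.sum(),np.std(A@k-Z[m]),cv2.minAreaRect(np.float32(C[m][:,:2])))
E
```

```text
[ 293  157   41   42 1377] z pct [0.027 0.03  0.043] top circle ((0.5052782893180847, 0.36383238434791565), 0.015275157988071442) hsv [10. 55. 61.]
(array([-0.0007, -0.0008,  0.1664]), np.float64(-0.0195), array([0.5037, 0.3572, 0.1864]))
lid plane [ 0.0079804  -0.00333721  0.05101252] 2806 0.002688127343115077 ((0.524156928062439, -0.04191693663597107), (0.16910992562770844, 0.11175590008497238), 88.91098022460938)
```

```bash
python3 - <<'E'
from pan import *
im,d,L,W,P,yaw,s=pan();hs=cv2.cvtColor(im,cv2.COLOR_RGB2HSV).astype(int)
m=(W[...,0]>.44)&(W[...,0]<.56)&(W[...,1]>.3)&(W[...,1]<.42)&(d>0)&(d<.5)
for lo,hi in((.024,.033),(.036,.06),(.010,.06)):
    q=m&(W[...,2]>lo)&(W[...,2]<hi);A=W[q][:,:2];print(lo,q.sum(),A.mean(0).round(4),np.percentile(A,[1,99],0).round(4).tolist(),(np.percentile(A,[1,99],0).mean(0)).round(4))
f=np.load('topf.npz');C=cloud(f['d'],imaging.camera_params('top'));X,Y,Z=C[...,0],C[...,1],C[...,2]
for lo,hi in((.024,.033),(.036,.06),(.01,.06)):
    q=(X>.45)&(X<.55)&(Y>.31)&(Y<.42)&(Z>lo)&(Z<hi);A=C[q][:,:2];print('top',lo,q.sum(),A.mean(0).round(4),np.percentile(A,[1,99],0).round(4).tolist())
E
```

```text
0.024 805 [0.5062 0.3659] [[0.4406, 0.3428], [0.5277, 0.417]] [0.4841 0.3799]
0.036 618 [0.5059 0.364 ] [[0.4914, 0.3506], [0.5192, 0.3781]] [0.5053 0.3643]
0.01 1554 [0.5047 0.3666] [[0.4408, 0.3429], [0.5277, 0.4177]] [0.4843 0.3803]
top 0.024 148 [0.5029 0.3576] [[0.4828, 0.3387], [0.5266, 0.3816]]
top 0.036 107 [0.5041 0.3606] [[0.4911, 0.3472], [0.5169, 0.3746]]
top 0.01 290 [0.5025 0.3573] [[0.4821, 0.3384], [0.5262, 0.3815]]
```

arm_command --deltas '[1,0.001,-0.0045,0.04,0,1,0,0,0.06,0,1,0,0,0.05,0,1,0,0,0.025,0,1,0,0,0.005,0,-1,0,0,0,0,-1,0,0,0,0,-1,0,0,0,0,-1,0,0,0,0,-1,0,0,0,0,-1,0,0,0,0,-1,0,0,0,0]' --newtons 40

```text
time: 42.18
position: [0.5054, 0.3631, 0.0071]
tool_rot: [1.0, -0.01, 0.0, -0.001]
ft_force: [-1.2, 2.1, 4.2]
grip_width: 0.0443
grip_force: 40.0
```

arm_command --deltas '[-1,0,0,0,0,-1,0,0,0,0,-1,0,0,0,0,-1,0,0,-0.02,0,-1,0,0,-0.05,0,-1,0,0,-0.06,0,-1,0,0,-0.05,0,-1,0,0,0,0]'

```text
time: 43.18
position: [0.5076, 0.3629, 0.1911]
tool_rot: [1.0, -0.01, 0.004, -0.002]
ft_force: [0.3, 0.4, -5.4]
grip_width: 0.0444
grip_force: 40.0
```

```bash
python3 -c "
from h import *
print(rel([.524,-.042,.06]),pose()[2]['grip_width'],pose()[2]['ft_force'])"
```

```text
(array([0.0245, 0.4045, 0.1311]), np.float64(-0.02), array([0.5076, 0.3629, 0.1911])) 0.04443484408010309 [ 0.26513241  0.41064158 -5.37980014]
```

arm_command --deltas '[-1,0.001,0.02,0,0,-1,0.002,0.04,0,0,-1,0.003,0.05,0,0,-1,0.003,0.055,0,0,-1,0.003,0.055,0,0,-1,0.003,0.055,0,0,-1,0.003,0.055,0,0,-1,0.002,0.045,0,0,-1,0.001,0.03,0,0,-1,0,0,0.04,0,-1,0,0,0.05,0,-1,0,0,0.02,0]'

```text
time: 44.68
position: [0.5124, -0.0428, 0.0718]
tool_rot: [1.0, -0.01, -0.006, -0.001]
ft_force: [-0.4, -0.5, -4.8]
grip_width: 0.0442
grip_force: 40.0
```

```bash
python3 -c "
from h import *
print(rel([.523,-.042,.0585]),pose()[2]['grip_width'],pose()[2]['ft_force'])"
```

```text
(array([ 0.0106, -0.001 ,  0.0133]), np.float64(-0.0209), array([ 0.5124, -0.0428,  0.0718])) 0.04423973602788989 [-0.4409344  -0.53192423 -4.81495732]
```

arm_command --deltas '[-1,0.008,-0.001,0.004,0,-1,0,0,0.005,0,-1,0,0,0.003,0,-1,0,0,0.001,0,-1,0,0,0,0]'

```text
time: 45.3
position: [0.5261, -0.0421, 0.0642]
tool_rot: [1.0, -0.01, 0.0, 0.0]
ft_force: [-0.4, 0.0, -5.1]
grip_width: 0.0441
grip_force: 40.0
```

```bash
python3 -c "
from h import *
print(rel([.523,-.042,.0575]),pose()[2]['grip_width'],pose()[2]['ft_force'])"
```

```text
(array([-0.0031, -0.    ,  0.0067]), np.float64(-0.02), array([ 0.5261, -0.0421,  0.0642])) 0.04408678559047067 [-4.21524858e-01  1.55936270e-04 -5.06627638e+00]
```

arm_command --deltas '[-1,0,0,0.003,0,-1,0,0,0.002,0,-1,0,0,0.001,0,-1,0,0,0,0]'

```text
time: 45.8
position: [0.5259, -0.042, 0.0577]
tool_rot: [1.0, -0.01, -0.0, -0.0]
ft_force: [-0.3, 0.0, -4.1]
grip_width: 0.0443
grip_force: 40.0
```

```bash
python3 -c "
from h import *
print(rel([.523,-.042,.0575]),pose()[2]['grip_width'],pose()[2]['ft_force'])"
```

```text
(array([-0.0029,  0.    ,  0.0002]), np.float64(-0.0201), array([ 0.5259, -0.042 ,  0.0577])) 0.044253655245348335 [-0.32074205  0.00987845 -4.11049112]
```

Contact is just beginning. I settle it, release and rise.

arm_command --deltas '[-1,0,0,0.001,0,-1,0,0,0,0,0.3,0,0,0,0,0.6,0,0,0,0,1,0,0,0,0,1,0,0,0,0,1,0,0,-0.01,0,1,0,0,-0.03,0,1,0,0,-0.05,0,1,0,0,-0.06,0,1,-0.03,0,-0.03,0,1,0,0,0,0]'

```text
time: 47.3
position: [0.4958, -0.0414, 0.2396]
tool_rot: [1.0, -0.01, 0.002, 0.001]
ft_force: [0.7, 0.7, -0.8]
grip_width: 0.0872
grip_force: 0.0
```

```bash
python3 - <<'E'
from pan import *
im,d,L,W,P,yaw,s=pan();save(im,'w8.png');print(P,s['ft_force'],s['grip_width'],s['time'])
e=W-np.array([.5235,-.0415,0]);q=(abs(e[...,0])<.05)&(abs(e[...,1])<.08)&(d<.5)&(d>0)
k=q&(W[...,2]>.086);print('knob',k.sum(),W[k].mean(0).round(3),W[...,2][q].max().round(3))
l=q&(W[...,2]<.06)&(abs(e[...,1])>.03);A=np.c_[W[l][:,:2],np.ones(l.sum())];print('lid',np.linalg.lstsq(A,W[l][:,2],rcond=None)[0].round(3),np.median(W[l][:,2]))
m=(W[...,0]>.48)&(W[...,0]<.565)&(W[...,1]<-.22)&(W[...,1]>-.275)&(d>0);A=np.c_[W[m][:,:2],np.ones(m.sum())];print('pan',np.linalg.lstsq(A,W[m][:,2],rcond=None)[0].round(3),np.median(W[m][:,2]),m.sum())
E
```

```text
[ 0.49576271 -0.04144191  0.23955049] [ 0.71391983  0.65631195 -0.83556379] 0.08715159803483716 47.3
knob 63622 [ 0.518 -0.042  0.335] 0.368
lid [ 0.001 -0.     0.05 ] 0.05101637889339514
pan [ 0.002 -0.     0.005] 0.00568549837257476 1949
```

View pics/w8.png

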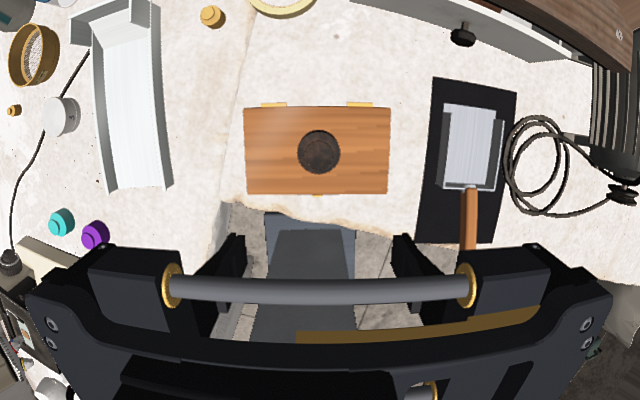

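The picture shows the lid shut at (316,150) with the iron weight standing on its middle at (318,151). The scoop is flat on the mat at (470,150), the tray is empty, and the tin and brass weight have not moved. I hand in.

```bash
python3 -c "
from rig import order
print(order.hand_in())"
```

```text
the job is handed in; nothing more can be done
None
```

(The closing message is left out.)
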